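# Serve the brown breakfast egg under its dome

### The job

Serve the room-service breakfast: lift the brown egg from the wooden board with a very light grip, since its shell cracks if a finger squeezes it with more than about 12 N, set it down gently, upright, in the blue egg cup on the tray without dropping or pressing it, and let go. Then put the steel dome over it, lowering it gently until it rests flat on the cup's saucer, without bumping the egg. Leave the white eggs, the salt, the spoon, the mug and the water bottle where they are, and keep the egg cup with its saucer standing on the tray.

Things in the scene. Friction and masses are not known exactly. Their poses are not given: they have to be found in the camera images.
- brown_egg: the only brown egg, rigid, 45 to 78 g, 58 mm tall, 44 mm across at its widest, 22 mm above its origin; origin at the bottom of its blunt lower end, z up through the pointed end. Stands upright in one of the board's three holes, widest part 12 mm above the board's top. Cracks over about 12 N of grip per finger (24 N in all), if dropped over 8 mm or pressed hard on the cup; 4 to 6 N holds it
- white_egg_a: white egg of the same shape, in another hole of the board; origin as for the brown egg; leave alone
- white_egg_b: white egg of the same shape, in another hole of the board; origin as for the brown egg; leave alone
- egg_board: fixed pale wooden board 280 x 80 x 18 mm lying on the table; origin at the centre of its underside, x along its length, three through holes 36 mm across in a row along x at -95, 0 and +95 mm
- tray: fixed black tray 400 x 220 mm, rim 18 mm high, floor 5 mm thick; origin at the centre of its underside, x along its length
- egg_cup: loose blue egg cup in one piece with a round saucer, 0.3 kg, on the tray; origin under the saucer's centre, z up. Saucer 120 mm across, 7 mm thick; cup 45 mm across outside, 37 inside, 20 deep, rim 44 mm above the origin. A seated egg rests on the rim's inner edge: its origin 34 mm, its widest part 56 mm, its top 92 mm above this origin
- dome: loose steel dome cover, 0.18 kg, open below, standing mouth down on the tray beside the cup; 96 mm across outside, 90 mm inside, 100 mm high with 96 mm of height inside, and on top an orange round knob; origin at the centre of its open lower rim, z up
- dome_knob (a point): the place to grip the dome: on its axis, 120 mm above its lower rim, in the orange knob, which is 24 mm across from 108 to 130 mm above the rim and ends 132 mm above it
- salt: white salt cellar with steel cap, 34 mm across, 65 mm tall, near the middle of one long side of the tray; origin under its centre
- spoon: steel teaspoon, 150 mm long, lying on the table between board and tray; origin under its middle
- mug: white mug, 76 mm across and 90 mm tall, on the table to the left; origin under its centre
- water: clear water bottle, 64 mm across and 200 mm tall, on the table to the right; origin under its centre
There are look-alikes about, which are no part of the job. Leave any green look-alike of the dome alone.

How it is judged (in metres and radians):
On the way:
1. the brown egg stands upright in the egg cup, let go, not yet covered (horizontal distance between brown_egg and egg_cup below 0.01 m and z of brown_egg in the frame of egg_cup between 0.024 and 0.04 m and angle between brown_egg's own z axis and vertical below 0.35 rad and horizontal distance between dome and egg_cup above 0.05 m and contact force between the fingers and brown_egg below 0.05 N), for 0.2 s.
At the end, for the whole second after the job is handed in: Brown egg upright in the cup (within 10 mm of its axis, origin 24-40 mm above the cup's underside, lean < 0.35 rad); dome over it, rim flat on the saucer (within 14 mm of the axis, 4-10 mm above the underside, tilt < 0.06 rad); cup level on the tray floor; all at rest (horizontal distance between brown_egg and egg_cup below 0.01 m and z of brown_egg in the frame of egg_cup between 0.024 and 0.04 m and angle between brown_egg's own z axis and vertical below 0.35 rad and horizontal distance between dome and egg_cup below 0.014 m and z of dome in the frame of egg_cup between 0.004 and 0.01 m and angle between each of dome, egg_cup's own z axis and vertical below 0.06 rad and z of egg_cup in the frame of tray below 0.009 m and x of egg_cup in the frame of tray between -0.15 and 0.15 m and y of egg_cup in the frame of tray between -0.06 and 0.06 m and linear speed of each of dome, brown_egg, egg_cup below 0.02 m/s); the robot touches nothing.
It fails at once if the brown egg is squeezed by the fingers with more than 24 N in all (contact force between the fingers and brown_egg above 24 N).
It fails at once if the brown egg is dropped (moves faster than 0.4 m/s while not held, a fall of some 8 mm), or pressed on the egg cup or tray with more than 25 N ((contact force between the fingers and brown_egg below 0.05 N and linear speed of brown_egg above 0.4 m/s) or contact force between brown_egg and egg_cup above 25 N or contact force between brown_egg and tray above 25 N).
It fails at once if the dome bumps the egg with more than 5 N (contact force between dome and brown_egg above 5 N).
It fails at once if the dome is dropped (faster than 0.4 m/s while not held), or comes down on the saucer with more than 30 N ((contact force between the fingers and dome below 0.05 N and linear speed of dome above 0.4 m/s) or contact force between dome and egg_cup above 30 N).
It fails at once if a white egg is moved by more than 15 mm, or the salt, spoon, mug or water bottle by more than 30 mm (distance of any of white_egg_a, white_egg_b from where it was at the start of the episode above 0.015 m or distance of any of salt, spoon, mug, water from where it was at the start of the episode above 0.03 m).
It also fails if it takes over 64 s, if anything falls off the work surface, if the arm or the gripper's body presses on something with over 40 N, if the wrist force passes 120 N, or if a joint passes its speed limit or range.

### The arm

A 6-joint arm with a two-finger parallel gripper is mounted at the origin on the work surface. World frame = base frame: x ahead of the robot, y to its left, z up, the work surface at z = 0. Lengths are in mm, angles in rad, forces in N, time in s.
With the tool pointing down it reaches from about 325 to 925 mm from the base axis. Payload 3.1 kg.
Tool frame: the origin (TCP) lies between the finger pads; the fingertips stand 25 mm ahead of it and the grasp point (between the pads) lies 6 mm ahead of it; z points along the fingers, y is the line along which they close (so a half turn about z gives the same grasp; the last joint's range is limited). The gripper opens to 85 mm and grips with 20 to 120 N. Pads are 22 mm wide; open, the fingers measure 114 mm over their backs; the gripper's body (76 mm by 85 mm) begins 54 mm behind the grasp point. The pads swing forward as they close: fully open they stand 13 mm farther back than shut.
Start: joints at [-1.29, 0.217, 1.613, -0, 1.311, -0.112], TCP at [239.257, -577.404, 256.3] pointing down, gripper open.
Joint ranges: [-2.75, 2.75], [-0.78, 2.1], [0.31, 2.55], [-1.13, 4.27], [0.13, 2.63], [-2.58, 2.58]. Speed limits (rad/s): [2.79, 2.79, 3.14, 3.14, 3.14, 3.14].

### API

Orientations are given as a unit quaternion [w, x, y, z].
In Python, from bench import ctrl gives the robot as it stands.
- The arm moves only by the shell command python3 -m creep 'ROWS'. ROWS is JSON, a list of rows, each an object with "gripper": the opening, from 0 (shut) to 1 (fully open); "dp": the shift along the world's x, y, z in m, a list of three; "spin": the turn about the world's z in rad. In form: [{"gripper": gripper, "dp": [dx, dy, dz], "spin": spin}, ...]. A call has 1 to 5 rows; each row shifts and turns the commanded pose from where the row before left it; what a row does not reach is not made up. A row lasts 1/8 s, in which the tool goes at most 62.5 mm and 10.7 degrees, less where a joint would pass 70% of its speed; a pose out of reach is approached as far as the arm can. A call with a gripper value outside its range is refused whole. The fingers move at their own pace and stop on an object; the grip force is fixed at half the most. Time passes only in rows, so rows that do not move let the fingers close. It gives the time, the measured TCP pose, the force, the opening and the grip force at its end, in the units of the state.
- ctrl.read_state(): the state, without advancing time (a new reading comes with each control period).
- ctrl.read_camera(name): name is "scene" or "top" or "wrist"; returns (picture, depth): 480x640x3 uint8, red, green, blue; 480x640 float32, mm along the optical axis (not along the pixel's ray), 0 where there is no reading.
- ctrl.camera_model(name): a dict with "intrinsics" (3x3 intrinsics, pixels), "R" (3x3) and "t" (3): a world point X has camera coordinates R X + t. Camera axes: x right, y down, z forward; pixel columns grow to the right and rows downward; lengths in mm; the calibration is good to about 2 mm. A picture is of the moment at which its call begins: read the wrist's pose just before it. camera_model takes no time and is no camera call; for the wrist camera it gives the pose at the moment of the call.
- ctrl.hand_in(): hands the job in; it is judged then, once.
The state is a dict: "t": time; "joints": joint angles; "joint_velocities": joint speeds; "joint_efforts": joint torques, N m; "tcp_pos": TCP position; "ee_rot": TCP orientation; "contact_force": force on the tool from outside, world axes, zero at the start; "torque": the same for the moment, N m; "width": finger opening in mm; "gripper_force": force on a finger pad.
Only numpy, scipy, OpenCV 4.12 (cv2) and the standard library are available. Lean on these libraries where they do the work, as an engineer would, in place of code of your own. Each camera call takes 0.05 s, during which the arm holds its last target. There are 200 camera calls.

## Working session

There is one attempt and no reset: what is moved stays moved. The work goes in short steps, Python scripts to look and compute and a shell command to move; the robot and the scene stay as the last step left them, time stands still between calls to the robot, and variables do not carry over. Pictures are saved under pics/ and viewed, at most 12 in all, crops included, and the job is handed in when it is done.

```bash
mkdir -p pics; ls
cat > h.py <<'E'
import numpy as np, cv2
from bench import ctrl
def snap(n):
    m=ctrl.camera_model(n); p,d=ctrl.read_camera(n)
    return p,d,{k:np.array(m[k],float) for k in('intrinsics','R','t')}
def world(m,u,v,z=None,depth=None):
    r=np.linalg.inv(m['intrinsics'])@np.array([u,v,1.]); c=-m['R'].T@m['t']; w=m['R'].T@r
    s=depth if depth is not None else (z-c[2])/w[2]
    return c+s*w
def cloud(m,d):
    v,u=np.mgrid[0:480,0:640]; r=np.linalg.inv(m['intrinsics'])@np.stack([u.ravel(),v.ravel(),np.ones(u.size)])
    return ((m['R'].T@(r*d.ravel()-m['t'][:,None])).T).reshape(480,640,3)
def save(p,n): cv2.imwrite('pics/'+n+'.png',cv2.cvtColor(p,cv2.COLOR_RGB2BGR))
E
python3 - <<'E'
from h import *
s=ctrl.read_state(); print({k:np.round(v,3).tolist() for k,v in s.items()})
for n in('top','scene'):
    p,d,m=snap(n); save(p,n); np.savez(n,p=p,d=d,**m); print(n,m['intrinsics'].round(1).tolist(),(-m['R'].T@m['t']).round())
E
```

```text
pics
{'t': 0.0, 'joints': [-1.29, 0.218, 1.615, 0.0, 1.311, -0.112], 'joint_velocities': [0.0, 0.001, -0.0, -0.001, 0.001, 0.001], 'joint_efforts': [-0.0, -39.685, -30.385, -0.0, 0.01, -0.0], 'tcp_pos': [239.045, -576.652, 254.945], 'ee_rot': [-0.001, 0.981, 0.195, -0.0], 'contact_force': [-1.172, 0.161, -0.3], 'torque': [-0.017, -0.011, -0.029], 'gripper_force': 0.0, 'width': 85.386}
top [[559.7, 0.0, 312.2], [0.0, 559.7, 233.7], [0.0, 0.0, 1.0]] [ 206.   30. 1650.]
scene [[457.7, 0.0, 323.3], [0.0, 457.7, 234.3], [0.0, 0.0, 1.0]] [1462.   21.  790.]
```

View pics/top.png

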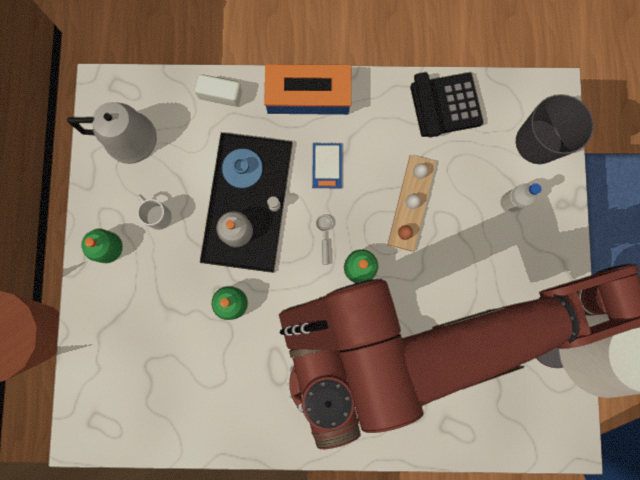

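View pics/scene.png

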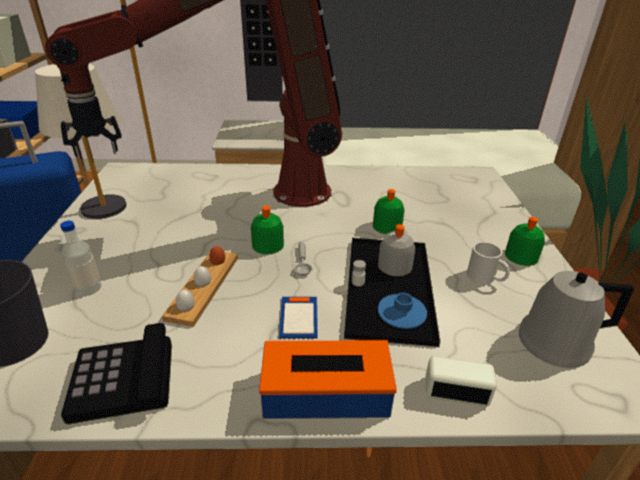

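The top view shows the board at (413,203) with the brown egg at (406,232), and white eggs at (414,201) and (422,171). The tray is at (247,202), with the blue cup at (241,167), the salt at (273,203) and the grey dome with its orange knob at (232,226). There are green look-alikes at (101,245), (229,302) and (361,265). The steel dome is the grey one standing on the tray, and the egg is the only brown one.

Run:
```python
from h import *
def blobs(mask,amin):
    n,l,st,c=cv2.connectedComponentsWithStats(mask.astype(np.uint8)); return [(l==i,st[i],c[i]) for i in range(1,n) if st[i][4]>=amin]
for n in('top','scene'):
    f=np.load(n+'.npz'); p,d=f['p'],f['d']; m={k:f[k] for k in('intrinsics','R','t')}; W=cloud(m,d)
    h=cv2.cvtColor(p,cv2.COLOR_RGB2HSV).astype(int); H,S,V=h[...,0],h[...,1],h[...,2]
    inr=(d>0)&(W[...,2]>15)&(W[...,2]<300)&(W[...,0]>250)&(W[...,0]<850)
    for name,mk,a in(('blue',(H>95)&(H<115)&(S>90),100),('brown/orange',((H<12))&(S>120)&(V>90),15),('green',(H>50)&(H<80)&(S>120),100)):
        for b,st,c in blobs(mk&(d>0)&(W[...,0]>200)&(W[...,2]<300),a):
            P=W[b]; print(n,name,'px',c.round(),st.tolist(),'med',np.median(P,0).round(1),'lo',np.percentile(P,3,0).round(),'hi',np.percentile(P,97,0).round())
    q=(W[...,2]>8)&(d>0)
    # black tray
    for b,st,c in blobs((V<50)&(d>0)&(abs(W[...,2]-8)<14),1500):
        P=W[b][:,:2].astype(np.float32); print(n,'tray',c,cv2.minAreaRect(P),np.median(W[b],0).round())
    for b,st,c in blobs((H>8)&(H<25)&(S>60)&(V>110)&(abs(W[...,2]-18)<10),300):
        P=W[b][:,:2].astype(np.float32); print(n,'board',c,cv2.minAreaRect(P),np.median(W[b],0).round())
f=np.load('top.npz'); a=cv2.resize(f['p'][130:280,190:430],None,fx=3.3,fy=3.3,interpolation=cv2.INTER_CUBIC); save(a,'crop')
```

```text
top blue px [309. 110.] [267, 107, 82, 7, 513] med [801.6  52.4  39.7] lo [799. -54.  12.] hi [804. 173.  66.]
top blue px [327. 169.] [313, 143, 29, 45, 306] med [610.7  -0.8   7. ] lo [573. -43.  -0.] hi [707.  42.  14.]
top blue px [242. 168.] [222, 148, 41, 40, 1096] med [625.7 252.1  13.8] lo [575. 201.   5.] hi [681. 306.  49.]
top blue px [614. 209.] [586, 154, 54, 120, 5551] med [  568.1 -1001.4  -270.2] lo [  379. -1088.  -280.] hi [ 753. -921. -260.]
top brown/orange px [331.  83.] [329, 77, 3, 14, 16] med [866.2  -8.7  92.6] lo [845.  -9.  86.] hi [880.  -4.  97.]
top brown/orange px [285. 105.] [265, 104, 43, 2, 61] med [799.9 127.6  84. ] lo [797.  66.  75.] hi [802. 180.  92.]
top brown/orange px [321. 105.] [309, 104, 25, 2, 26] med [799.9  21.3  83.2] lo [797. -13.  76.] hi [803.  55.  90.]
top brown/orange px [343. 105.] [335, 105, 16, 2, 22] med [800.  -47.4  83.6] lo [797. -63.  71.] hi [802. -23.  93.]
top brown/orange px [328. 183.] [319, 181, 17, 5, 29] med [589.2  -6.8  11.2] lo [577. -25.   5.] hi [591.  21.  17.]
top brown/orange px [231. 224.] [226, 220, 9, 
[... 3614 characters left out ...]
10.] hi [274. 311. 100.]
scene green px [267. 234.] [251, 213, 32, 41, 1073] med [369.2 -93.5  64.4] lo [ 330. -136.    8.] hi [383. -55. 100.]
scene green px [634. 237.] [628, 220, 12, 34, 234] med [ 237.7 1095.1  -24.5] lo [ 209. 1082. -100.] hi [ 260. 1130.   29.]
scene green px [525. 245.] [505, 224, 39, 41, 1187] med [418.4 634.2  64.6] lo [377. 606.   8.] hi [434. 679. 101.]
scene tray [387.76882789 297.54199025] ((527.803466796875, 239.17376708984375), (216.59750366210938, 405.0035095214844), 82.86357879638672) [567. 215.   5.]
scene board [200.606      289.97866667] ((527.9967041015625, -251.17507934570312), (83.70589447021484, 283.56201171875), 75.88190460205078) [ 560. -247.   17.]
```

View pics/crop.png

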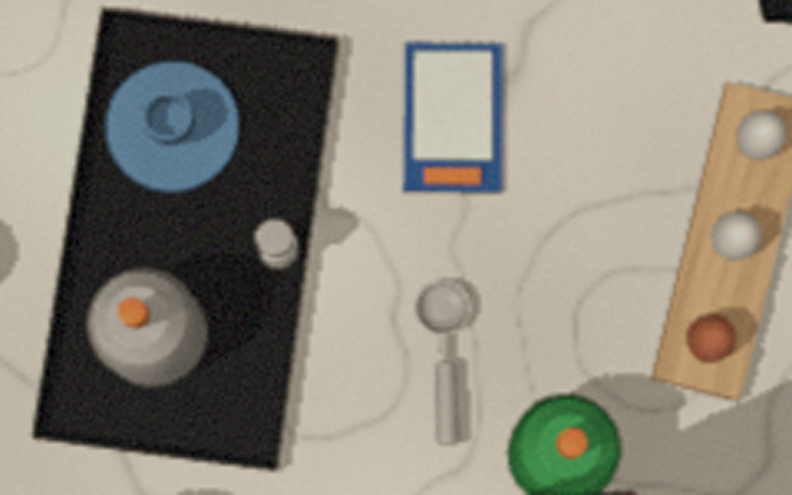

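The crop confirms the brown egg at crop (711,338), the grey steel dome with orange knob on the tray at (140,325), and the blue cup at (172,120); the green one at (565,450) is a look-alike. The measurements agree across both views: egg about (437,-227), cup about (628,252), dome about (438,266). Moving over the egg now.

```bash
python3 -m creep '[{"gripper":1,"dp":[0.025,0.044,0],"spin":-0.13},{"gripper":1,"dp":[0.025,0.044,0],"spin":-0.13},{"gripper":1,"dp":[0.025,0.044,0],"spin":-0.13},{"gripper":1,"dp":[0.025,0.044,0],"spin":-0.13},{"gripper":1,"dp":[0.025,0.044,0],"spin":-0.12}]'; python3 -m creep '[{"gripper":1,"dp":[0.025,0.044,0],"spin":0},{"gripper":1,"dp":[0.025,0.044,0],"spin":0},{"gripper":1,"dp":[0.024,0.042,0],"spin":0},{"gripper":1,"dp":[0,0,0],"spin":0},{"gripper":1,"dp":[0,0,0],"spin":0}]'
python3 - <<'E'
from h import *
s=ctrl.read_state(); print({k:np.round(v,3).tolist() for k,v in s.items() if k in('t','tcp_pos','ee_rot','joints')})
p,d,m=snap('wrist'); save(p,'w1'); np.savez('w1',p=p,d=d,**m); print(m['intrinsics'].round(1).tolist(),(-m['R'].T@m['t']).round(),m['R'].round(2).tolist())
E
```

```text
t: 0.72
tcp_pos: [364.6, -355.6, 255.8]
ee_rot: [-0.0, 0.992, -0.125, -0.0]
contact_force: [-0.6, -0.3, -0.0]
width: 85.8
gripper_force: 0.0
t: 1.35
tcp_pos: [438.0, -227.5, 256.0]
ee_rot: [0.0, 0.992, -0.123, -0.0]
contact_force: [-0.4, 1.2, -0.1]
width: 85.4
gripper_force: 0.0
{'t': 1.35, 'joints': [-0.621, -0.067, 1.917, -0.001, 1.293, 1.197], 'tcp_pos': [437.958, -227.457, 255.96], 'ee_rot': [0.0, 0.992, -0.123, -0.0]}
[[337.5, 0.0, 320.2], [0.0, 337.5, 243.8], [0.0, 0.0, 1.0]] [ 519. -248.  374.] [[-0.24, -0.97, 0.0], [-0.92, 0.23, 0.32], [-0.31, 0.08, -0.95]]
```

View pics/w1.png

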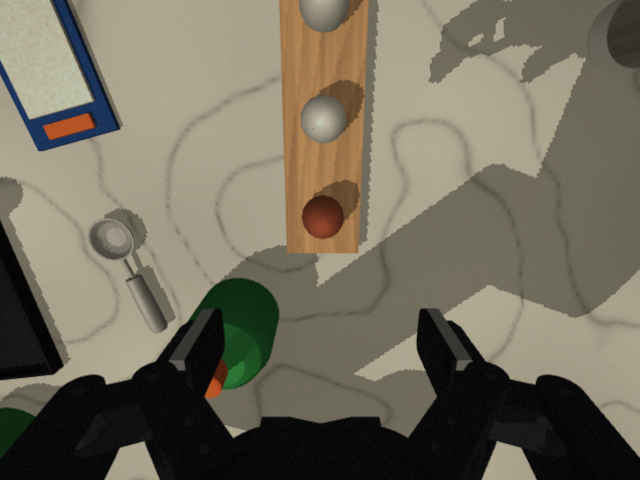

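The wrist view shows the brown egg at (323,217), a white egg above it at (324,119), and the fingers at (200,350) and (440,350). Next I fit the egg axis and find the fingertip height.

```bash
cat >> h.py <<'E'
def hsv(p):
    h=cv2.cvtColor(p,cv2.COLOR_RGB2HSV).astype(int); return h[...,0],h[...,1],h[...,2]
def egg(p,d,m,z0):
    """egg axis from silhouette: ellipse centre ray cut at mid height, plus depth fit of upper ellipsoid"""
    from scipy.optimize import least_squares
    W=cloud(m,d); H,S,V=hsv(p); k=((H<12)|(H>172))&(S>115)&(d>0)&(abs(W[...,2]-z0)<60)
    n,l,st,c=cv2.connectedComponentsWithStats(cv2.morphologyEx(k.astype(np.uint8),cv2.MORPH_OPEN,np.ones((3,3))))
    out=[]
    for i in range(1,n):
        if st[i][4]<300: continue
        P=W[l==i]
        f=lambda q:(np.sqrt(((P[:,0]-q[0])/22)**2+((P[:,1]-q[1])/22)**2+((P[:,2]-q[2])/36)**2)-1)*22
        r=least_squares(f,[*np.median(P[:,:2],0),z0],loss='soft_l1',f_scale=2)
        out.append((c[i].round(1),st[i].tolist(),'axis xy, widest z',r.x.round(1),'top',P[:,2].max().round(1),'rms',np.sqrt((r.fun**2).mean()).round(2)))
    return out
E
python3 - <<'E'
from h import *
f=np.load('w1.npz'); m={k:f[k] for k in('intrinsics','R','t')}; print(egg(f['p'],f['d'],m,30))
print('ray at mid z', world(m,323,217,z=42))
W=cloud(m,f['d'])
for a,b in((170,225),(415,470)):
    P=W[305:420,a:b].reshape(-1,3); P=P[(P[:,2]>190)&(P[:,2]<330)]; print('finger pts zmin',np.percentile(P[:,2],[0,1,5]).round(1), P[P[:,2]<np.percentile(P[:,2],5)].mean(0).round(1))
for n in('top','scene'):
    f=np.load(n+'.npz'); print(n,egg(f['p'],f['d'],{k:f[k] for k in('intrinsics','R','t')},30))
E
```

```text
[(array([ 69.5, 125.9]), [45, 113, 50, 27, 766], 'axis xy, widest z', array([585.5,  -2.6,  39.6]), 'top', np.float64(12.4), 'rms', np.float64(4.38)), (array([322.5, 216.7]), [302, 196, 42, 43, 1386], 'axis xy, widest z', array([ 436.6, -230.8,   29.8]), 'top', np.float64(67.0), 'rms', np.float64(0.53))]
ray at mid z [ 438.27000867 -231.33179789   42.        ]
finger pts zmin [244.1 246.3 250.6] [ 453.1 -187.1  248.1]
finger pts zmin [244.2 246.5 250.6] [ 431.8 -271.4  248.1]
top []
scene [(array([301.6, 190. ]), [274, 174, 57, 32, 1316], 'axis xy, widest z', array([60.6,  1.1, 40.7]), 'top', np.float64(89.6), 'rms', np.float64(39.66))]
```

```bash
python3 -m creep '[{"gripper":0.8,"dp":[-0.0014,-0.0033,-0.04],"spin":0},{"gripper":0.8,"dp":[0,0,-0.05],"spin":0},{"gripper":0.8,"dp":[0,0,-0.04],"spin":0},{"gripper":0.8,"dp":[0,0,0],"spin":0},{"gripper":0.8,"dp":[0,0,0],"spin":0}]'
python3 - <<'E'
from h import *
p,d,m=snap('wrist'); save(p,'w2'); print([e for e in egg(p,d,m,30) if 20<e[2+1][2]<40]); print(ctrl.read_state()['tcp_pos'],ctrl.read_state()['width'])
W=cloud(m,d); Q=W[250:440].reshape(-1,3); z=ctrl.read_state()['tcp_pos'][2]
y=Q@np.array([.244,.97,0]); x=Q@np.array([.97,-.244,0]); t=ctrl.read_state()['tcp_pos']; yt=t@np.array([.244,.97,0]) if hasattr(t,'shape') else np.dot(t,[.244,.97,0]); xt=np.dot(t,[.97,-.244,0])
k=(Q[:,2]>z-40)&(Q[:,2]<z+5)&(abs(y-yt)<50)&(abs(x-xt)<20)
for s in(-1,1):
    kk=k&((y-yt)*s>20); print(s,kk.sum(),np.percentile((y-yt)[kk],[2,50,98]).round(1),np.percentile(Q[kk,2]-z,[0,2,50]).round(1))
E
```

```text
t: 2.02
tcp_pos: [437.4, -232.1, 127.7]
ee_rot: [0.001, 0.992, -0.124, 0.001]
contact_force: [0.5, 0.0, 0.6]
width: 68.3
gripper_force: 0.0
[(array([316.7, 264.8]), [285, 231, 64, 69, 3417], 'axis xy, widest z', array([ 436.4, -230.4,   29.8]), 'top', np.float64(67.3), 'rms', np.float64(0.7))]
[ 438.09764074 -232.38238921  128.49021949] 68.51777645177378
-1 1299 [-47.8 -35.  -34.5] [-18.3 -16.5  -3.9]
1 1290 [33.4 33.9 46.5] [-18.5 -16.5  -4.3]
```

```bash
python3 -m creep '[{"gripper":0.8,"dp":[-0.001,0.002,-0.03],"spin":0},{"gripper":0.7,"dp":[0,0,-0.03],"spin":0},{"gripper":0.65,"dp":[0,0,-0.022],"spin":0},{"gripper":0.6,"dp":[0,0,0],"spin":0},{"gripper":0.56,"dp":[0,0,0],"spin":0}]'
python3 -m creep '[{"gripper":0.55,"dp":[0,0,0],"spin":0},{"gripper":0.54,"dp":[0,0,0],"spin":0}]'
```

```text
t: 2.7
tcp_pos: [437.5, -230.0, 46.4]
ee_rot: [0.001, 0.992, -0.123, 0.002]
contact_force: [0.3, 0.2, -0.4]
width: 48.0
gripper_force: 0.0
t: 2.95
tcp_pos: [436.6, -229.2, 45.4]
ee_rot: [0.001, 0.992, -0.123, 0.001]
contact_force: [0.0, 0.1, -0.1]
width: 46.3
gripper_force: 0.0
```

```bash
for g in 1; do python3 -m creep '[{"gripper":0.525,"dp":[0,0,0],"spin":0},{"gripper":0.525,"dp":[0,0,0],"spin":0}]'; done; python3 -m creep '[{"gripper":0.518,"dp":[0,0,0],"spin":0},{"gripper":0.518,"dp":[0,0,0],"spin":0}]'
```

```text
t: 3.2
tcp_pos: [436.1, -228.9, 44.6]
ee_rot: [0.0, 0.992, -0.123, 0.0]
contact_force: [0.2, -0.4, 0.5]
width: 44.8
gripper_force: 0.3
t: 3.45
tcp_pos: [436.1, -229.2, 44.5]
ee_rot: [0.0, 0.992, -0.123, 0.0]
contact_force: [0.7, -1.5, 1.4]
width: 44.5
gripper_force: 0.9
```

```bash
python3 -m creep '[{"gripper":0.514,"dp":[0,0,0],"spin":0},{"gripper":0.514,"dp":[0,0,0],"spin":0}]'
```

```text
t: 3.7
tcp_pos: [436.1, -229.2, 44.5]
ee_rot: [0.0, 0.992, -0.123, 0.0]
contact_force: [-2.2, -2.9, 1.8]
width: 44.0
gripper_force: 1.6
```

```bash
python3 -m creep '[{"gripper":0.514,"dp":[0,-0.0005,0],"spin":0},{"gripper":0.511,"dp":[0,0,0],"spin":0},{"gripper":0.511,"dp":[0,0,0],"spin":0}]'
```

```text
t: 4.08
tcp_pos: [436.0, -229.4, 44.4]
ee_rot: [0.0, 0.992, -0.123, 0.0]
contact_force: [-0.9, -1.9, 1.5]
width: 43.7
gripper_force: 2.0
```

```bash
python3 -m creep '[{"gripper":0.508,"dp":[0,0,0],"spin":0},{"gripper":0.508,"dp":[0,0,0],"spin":0}]'
```

```text
t: 4.32
tcp_pos: [436.0, -229.4, 44.4]
ee_rot: [0.0, 0.992, -0.123, 0.0]
contact_force: [0.0, -3.3, 1.7]
width: 43.2
gripper_force: 4.3
```

```bash
python3 -m creep '[{"gripper":0.507,"dp":[0,0,0],"spin":0},{"gripper":0.507,"dp":[0,0,0.003],"spin":0},{"gripper":0.507,"dp":[0,0,0.007],"spin":0},{"gripper":0.507,"dp":[0,0,0.01],"spin":0},{"gripper":0.507,"dp":[0,0,0.01],"spin":0}]'
```

```text
t: 4.95
tcp_pos: [435.8, -228.9, 74.9]
ee_rot: [-0.0, 0.992, -0.123, -0.0]
contact_force: [0.1, -0.1, -0.3]
width: 43.1
gripper_force: 5.1
```

```bash
python3 -m creep '[{"gripper":0.507,"dp":[0,0,0.02],"spin":0},{"gripper":0.507,"dp":[0,0,0.03],"spin":0},{"gripper":0.507,"dp":[0,0,0.03],"spin":0},{"gripper":0.507,"dp":[0,0,0.015],"spin":0},{"gripper":0.507,"dp":[0,0,0],"spin":0}]'
python3 - <<'E'
from h import *
p,d,m=snap('wrist'); save(p,'w3'); t=ctrl.read_state()['tcp_pos']; print(t,[e for e in egg(p,d,m,t[2]-10) if 'axis xy, widest z' in e])
# cup and dome from both fixed views
f=np.load('top.npz')
for n in('top','scene'):
    p,d,m=snap(n); W=cloud(m,d); H,S,V=hsv(p)
    near=(d>0)&(W[...,0]>560)&(W[...,0]<700)&(W[...,1]>180)&(W[...,1]<330)&(H>90)&(H<120)&(S>70)
    sau=W[near&(W[...,2]<20)]; rim=W[near&(W[...,2]>42)&(W[...,2]<56)]
    c,r=cv2.minEnclosingCircle(sau[:,:2].astype(np.float32)); hull=cv2.convexHull(sau[:,:2].astype(np.float32)); e=cv2.fitEllipse(hull)
    print(n,'saucer',np.round(c,1),round(r,1),np.round(e[0],1),np.round(e[1],1),'z',np.median(sau[:,2]).round(1),'rim',len(rim),rim.mean(0).round(1),rim.min(0).round(1),rim.max(0).round(1))
    k=((H<14)&(S>120)&(W[...,2]>90)&(abs(W[...,0]-440)<40)&(abs(W[...,1]-265)<40)); v,u=np.nonzero(k)
    print(n,'knob px',u.mean().round(1),v.mean().round(1),'ray@125',world(m,u.mean(),v.mean(),z=125).round(1),'@137',world(m,u.mean(),v.mean(),z=137).round(1))
    k=(d>0)&(abs(W[...,0]-440)<70)&(abs(W[...,1]-265)<70)&(W[...,2]>25)&(W[...,2]<95); P=W[k]; print(n,'dome body',len(P),P.min(0).round(1),P.max(0).round(1))
E
```

```text
t: 5.58
tcp_pos: [436.6, -229.7, 170.7]
ee_rot: [0.001, 0.992, -0.123, 0.001]
contact_force: [0.3, 0.1, -0.4]
width: 43.6
gripper_force: 5.1Traceback (most recent call last):
  File "<stdin>", line 2, in <module>
ValueError: The truth value of an array with more than one element is ambiguous. Use a.any() or a.all()
```

View pics/w3.png

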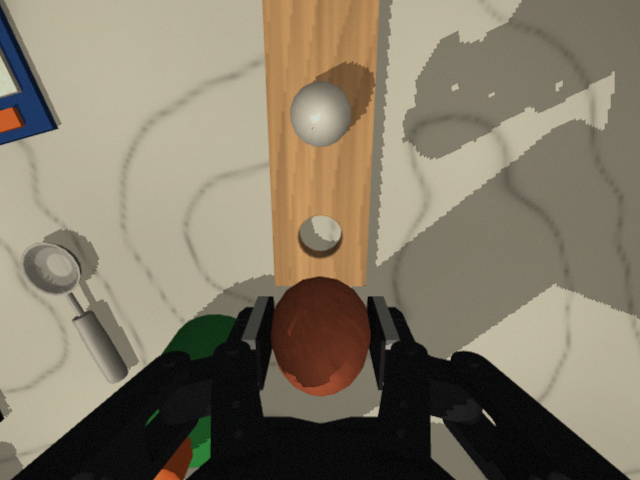

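The egg is held between the pads at (320,335) and the hole at (320,235) is empty. Next I measure the egg's pose in the hand, the cup and the dome.

Run:
```python
from h import *
p,d,m=snap('wrist'); t=ctrl.read_state()['tcp_pos']; print(t,*egg(p,d,m,t[2]-10),sep='\n')
for n in('top','scene'):
    p,d,m=snap(n); W=cloud(m,d); H,S,V=hsv(p)
    near=(d>0)&(W[...,0]>560)&(W[...,0]<700)&(W[...,1]>180)&(W[...,1]<330)&(H>90)&(H<120)&(S>70)
    sau=W[near&(W[...,2]<20)]; rim=W[near&(W[...,2]>42)&(W[...,2]<56)]
    hull=cv2.convexHull(sau[:,:2].astype(np.float32)); e=cv2.fitEllipse(hull)
    print(n,'saucer',np.round(e[0],1),np.round(e[1],1),'z',np.median(sau[:,2]).round(1),'rim',len(rim),rim.mean(0).round(1),rim.min(0).round(1),rim.max(0).round(1))
    v,u=np.nonzero(near&(W[...,2]<20)); hp=cv2.convexHull(np.c_[u,v].astype(np.float32)); ce=cv2.fitEllipse(hp)[0]; print(' ray',world(m,*ce,z=12).round(1))
    k=((H<14)&(S>120)&(W[...,2]>90)&(abs(W[...,0]-440)<40)&(abs(W[...,1]-265)<40)); v,u=np.nonzero(k)
    print(n,'knob px',u.mean().round(1),v.mean().round(1),'ray@125',world(m,u.mean(),v.mean(),z=125).round(1),'@137',world(m,u.mean(),v.mean(),z=137).round(1))
    k=(d>0)&(abs(W[...,0]-440)<70)&(abs(W[...,1]-265)<70)&(W[...,2]>25)&(W[...,2]<95); P=W[k]; print(n,'dome body',len(P),P.min(0).round(1),P.max(0).round(1))
```

```text
[ 435.25005424 -228.73604767  168.43105872]
(array([320.3, 335.4]), [270, 277, 101, 119, 9247], 'axis xy, widest z', array([ 436.1, -229.9,  154.6]), 'top', np.float64(192.0), 'rms', np.float64(0.36))
(array([176.9, 462.6]), [158, 438, 34, 42, 812], 'axis xy, widest z', array([ 350.4, -127.2,  127.2]), 'top', np.float64(216.1), 'rms', np.float64(19.85))
top saucer [630.1 256.3] [124.8 126.2] z 12.2 rim 63 [629.3 254.2  48.7] [606.1 231.9  42.1] [651.3 277.5  55.8]
 ray [628.  255.3  12. ]
top knob px 230.2 224.0 ray@125 [439.6 267.6 125. ] @137 [437.8 265.7 137. ]
top dome body 405 [390.5 219.   25.2] [485.8 313.6  95. ]
scene saucer [634.3 263.8] [151.6 160.7] z 11.1 rim 115 [629.  256.5  46.7] [604.2 234.7  42.1] [652.4 278.7  51.5]
 ray [645.9 262.4  12. ]
scene knob px 399.3 230.7 ray@125 [443.1 267.2 125. ] @137 [461.5 262.7 137. ]
scene dome body 824 [420.5 220.5  25. ] [491.6 313.9  95. ]
```

```bash
python3 -m creep '[{"gripper":0.507,"dp":[0.005,0.013,0.01],"spin":0},{"gripper":0.507,"dp":[0.01,0.025,0.01],"spin":0},{"gripper":0.507,"dp":[0.012,0.03,0],"spin":0},{"gripper":0.507,"dp":[0.012,0.03,0],"spin":0},{"gripper":0.507,"dp":[0.012,0.03,0],"spin":0}]'
python3 -m creep '[{"gripper":0.507,"dp":[0.012,0.03,0],"spin":0},{"gripper":0.507,"dp":[0.012,0.03,0],"spin":0},{"gripper":0.507,"dp":[0.012,0.03,0],"spin":0},{"gripper":0.507,"dp":[0.012,0.03,0],"spin":0},{"gripper":0.507,"dp":[0.012,0.03,0],"spin":0}]'
```

```text
t: 6.4
tcp_pos: [487.2, -99.4, 189.5]
ee_rot: [-0.0, 0.992, -0.123, -0.0]
contact_force: [-0.5, -0.2, -0.4]
width: 43.5
gripper_force: 5.1
t: 7.02
tcp_pos: [546.9, 50.8, 189.4]
ee_rot: [-0.0, 0.992, -0.123, -0.0]
contact_force: [0.3, -1.2, -0.0]
width: 43.5
gripper_force: 5.1
```

```bash
python3 -m creep '[{"gripper":0.507,"dp":[0.012,0.03,0],"spin":0},{"gripper":0.507,"dp":[0.012,0.03,0],"spin":0},{"gripper":0.507,"dp":[0.012,0.03,0],"spin":0},{"gripper":0.507,"dp":[0.012,0.03,0],"spin":0},{"gripper":0.507,"dp":[0.012,0.03,0],"spin":0}]'
python3 -m creep '[{"gripper":0.507,"dp":[0.007,0.018,0],"spin":0},{"gripper":0.507,"dp":[0.002,0.008,0],"spin":0},{"gripper":0.507,"dp":[0,0,0],"spin":0},{"gripper":0.507,"dp":[0,0,0],"spin":0}]'
cat >> h.py <<'E'
def cup():
    p,d,m=snap('wrist'); W=cloud(m,d); H,S,V=hsv(p)
    k=(H>90)&(H<120)&(S>70)&(d>0)&(abs(W[...,0]-628)<80)&(abs(W[...,1]-255)<80)
    r=W[k&(W[...,2]>45)&(W[...,2]<53)]; s=W[k&(W[...,2]<20)&(W[...,2]>4)]
    from scipy.optimize import least_squares
    # cup outer-wall points and rim: circle fit on outer boundary of the rim points
    hull=cv2.convexHull(r[:,:2].astype(np.float32))[:,0]; f=least_squares(lambda q:np.hypot(hull[:,0]-q[0],hull[:,1]-q[1])-q[2],[628,255,22],loss='soft_l1')
    h2=cv2.convexHull(s[:,:2].astype(np.float32))[:,0]; g=least_squares(lambda q:np.hypot(h2[:,0]-q[0],h2[:,1]-q[1])-q[2],[628,255,60],loss='soft_l1',f_scale=.5)
    print('rim',len(r),f.x.round(1),r[:,2].mean().round(1),'saucer',len(s),g.x.round(1),np.median(s[:,2]).round(1))
    return p,d,m
E
python3 - <<'E'
from h import *
t=ctrl.read_state()['tcp_pos']; p,d,m=cup(); save(p,'w4'); print(t,*egg(p,d,m,t[2]-15),sep='\n')
E
```

```text
t: 7.65
tcp_pos: [606.6, 200.8, 189.2]
ee_rot: [-0.0, 0.992, -0.123, -0.0]
contact_force: [1.2, 0.5, -0.5]
width: 43.6
gripper_force: 5.1
t: 8.15
tcp_pos: [615.5, 223.9, 189.2]
ee_rot: [0.0, 0.992, -0.124, -0.0]
contact_force: [-0.6, -0.7, -1.3]
width: 43.4
gripper_force: 5.1
rim 866 [629.6 253.9  22.1] 48.9 saucer 11063 [629.8 263.4  67.6] 12.4
[615.53691368 223.91762249 189.17437718]
(array([320.5, 335. ]), [270, 276, 101, 120, 9344], 'axis xy, widest z', array([615.8, 223.1, 174.4]), 'top', np.float64(211.8), 'rms', np.float64(0.36))
```

View pics/w4.png

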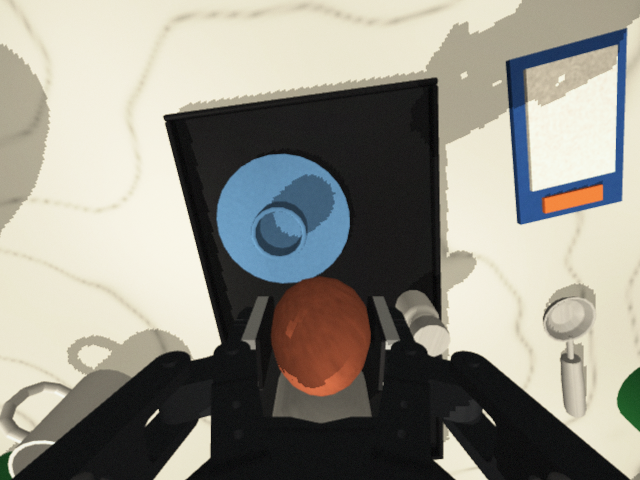

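The picture shows the cup at (280,230), the saucer at (283,218), the egg in the pads at (320,335), and the salt at (425,320), clear of the path.

```bash
python3 -m creep '[{"gripper":0.507,"dp":[0.006,0.015,0],"spin":0},{"gripper":0.507,"dp":[0.0078,0.0158,0],"spin":0},{"gripper":0.507,"dp":[0,0,-0.02],"spin":0},{"gripper":0.507,"dp":[0,0,-0.03],"spin":0},{"gripper":0.507,"dp":[0,0,-0.02],"spin":0}]'
python3 -m creep '[{"gripper":0.507,"dp":[0,0,-0.01],"spin":0},{"gripper":0.507,"dp":[0,0,0],"spin":0},{"gripper":0.507,"dp":[0,0,0],"spin":0}]'
python3 - <<'E'
from h import *
t=ctrl.read_state()['tcp_pos']; p,d,m=cup(); save(p,'w5'); print(t,*egg(p,d,m,t[2]-15),sep='\n')
E
```

```text
t: 8.82
tcp_pos: [627.9, 255.2, 115.7]
ee_rot: [0.001, 0.992, -0.123, -0.002]
contact_force: [-0.4, -0.0, -1.5]
width: 43.2
gripper_force: 5.1
t: 9.2
tcp_pos: [630.6, 255.8, 110.5]
ee_rot: [-0.0, 0.992, -0.123, 0.001]
contact_force: [-0.3, 0.2, 0.0]
width: 43.1
gripper_force: 5.1
rim 927 [629.8 254.   22.1] 49.0 saucer 14723 [624.9 265.4  71.4] 12.5
[630.6087188  255.81182789 110.54394672]
(array([320.5, 335.4]), [270, 277, 101, 119, 9225], 'axis xy, widest z', array([630.9, 255. ,  95.7]), 'top', np.float64(133.3), 'rms', np.float64(0.37))
```

View pics/w5.png

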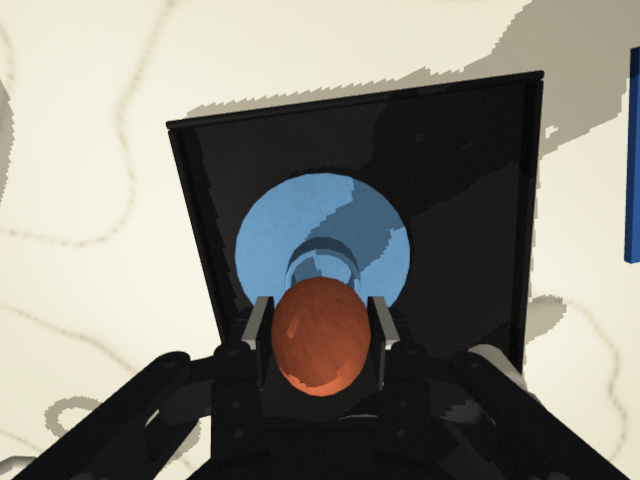

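Seen in the same picture, the egg at (320,335) sits about 1 mm off the cup axis (rim at (323,270)) and 34.7 mm above its seated height.

```bash
python3 -m creep '[{"gripper":0.507,"dp":[-0.001,-0.001,-0.01],"spin":0},{"gripper":0.507,"dp":[0,0,-0.012],"spin":0},{"gripper":0.507,"dp":[0,0,-0.007],"spin":0},{"gripper":0.507,"dp":[0,0,0],"spin":0},{"gripper":0.507,"dp":[0,0,0],"spin":0}]'
python3 -m creep '[{"gripper":0.507,"dp":[0,0,-0.002],"spin":0},{"gripper":0.507,"dp":[0,0,0],"spin":0}]'
python3 -m creep '[{"gripper":0.507,"dp":[0,0,-0.001],"spin":0},{"gripper":0.507,"dp":[0,0,0],"spin":0}]'
```

```text
t: 9.88
tcp_pos: [628.7, 254.6, 80.2]
ee_rot: [0.0, 0.992, -0.123, -0.0]
contact_force: [-0.7, 0.9, -0.3]
width: 43.2
gripper_force: 5.1
t: 10.12
tcp_pos: [628.7, 254.6, 78.4]
ee_rot: [-0.0, 0.992, -0.123, 0.0]
contact_force: [1.2, 0.0, -0.8]
width: 43.4
gripper_force: 5.1
t: 10.38
tcp_pos: [628.7, 254.6, 77.3]
ee_rot: [-0.0, 0.992, -0.123, -0.0]
contact_force: [0.9, -0.1, 0.2]
width: 42.8
gripper_force: 5.1
```

Run:
```python
from h import *
t=ctrl.read_state()['tcp_pos']; p,d,m=cup(); print(t,*egg(p,d,m,t[2]-15),sep='\n')
```

```text
rim 985 [629.7 254.   22.2] 48.8 saucer 18213 [630.3 264.7  72.6] 12.5
[628.65098321 254.61774706  77.29437784]
(array([320.3, 336. ]), [271, 277, 100, 120, 9354], 'axis xy, widest z', array([628.9, 253.9,  62.5]), 'top', np.float64(99.7), 'rms', np.float64(7.51))
```

```bash
python3 -m creep '[{"gripper":0.507,"dp":[0.0005,0,-0.001],"spin":0},{"gripper":0.507,"dp":[0,0,0],"spin":0}]'
python3 -m creep '[{"gripper":0.507,"dp":[0,0,-0.0005],"spin":0},{"gripper":0.507,"dp":[0,0,0],"spin":0}]'
```

```text
t: 10.68
tcp_pos: [628.9, 254.8, 76.6]
ee_rot: [-0.0, 0.992, -0.123, -0.0]
contact_force: [-2.9, 0.3, 2.3]
width: 43.3
gripper_force: 5.3
t: 10.92
tcp_pos: [629.0, 254.9, 76.3]
ee_rot: [-0.0, 0.992, -0.123, -0.0]
contact_force: [-3.0, 0.6, 5.1]
width: 43.6
gripper_force: 5.4
```

```bash
python3 -m creep '[{"gripper":0.507,"dp":[0,0,-0.0005],"spin":0},{"gripper":0.507,"dp":[0,0,0],"spin":0}]'
```

```text
t: 11.18
tcp_pos: [629.2, 254.9, 76.0]
ee_rot: [-0.0, 0.992, -0.123, 0.0]
contact_force: [-2.7, 0.8, 7.0]
width: 43.3
gripper_force: 5.4
```

Contact is firm at 7 N. I ease back slightly and let go slowly.

```bash
python3 -m creep '[{"gripper":0.507,"dp":[-0.0004,0,0.0004],"spin":0},{"gripper":0.51,"dp":[0,0,0],"spin":0},{"gripper":0.514,"dp":[0,0,0],"spin":0},{"gripper":0.52,"dp":[0,0,0],"spin":0}]'
python3 -m creep '[{"gripper":0.53,"dp":[0,0,0],"spin":0},{"gripper":0.55,"dp":[0,0,0],"spin":0},{"gripper":0.58,"dp":[0,0,0],"spin":0},{"gripper":0.62,"dp":[0,0,0],"spin":0},{"gripper":0.65,"dp":[0,0,0],"spin":0}]'
python3 - <<'E'
from h import *
t=ctrl.read_state()['tcp_pos']; p,d,m=cup(); print(t,*egg(p,d,m,62),sep='\n'); save(p,'w6')
E
```

```text
t: 11.68
tcp_pos: [629.2, 254.5, 75.4]
ee_rot: [-0.0, 0.992, -0.123, 0.001]
contact_force: [0.5, 1.5, 1.6]
width: 44.5
gripper_force: 0.6
t: 12.3
tcp_pos: [628.7, 254.5, 75.6]
ee_rot: [0.0, 0.992, -0.123, -0.0]
contact_force: [0.1, -0.3, -0.4]
width: 55.1
gripper_force: 0.0
rim 973 [630.  254.1  21.9] 48.8 saucer 19221 [637.  262.6  74.8] 12.5
[628.69357863 254.52294198  75.61360938]
(array([318.9, 338.4]), [270, 278, 99, 123, 9528], 'axis xy, widest z', array([628.6, 254.5,  61.5]), 'top', np.float64(99.0), 'rms', np.float64(7.22))
```

View pics/w6.png

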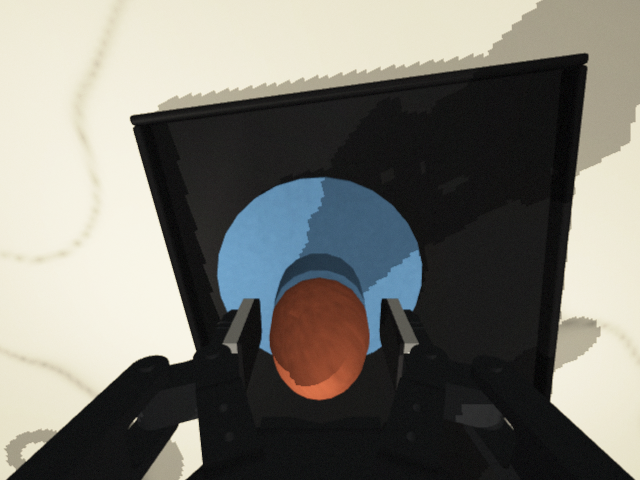

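The egg at (320,340) stands in the cup with the pads clear on both sides, so I raise the tool and go to the dome.

```bash
python3 -m creep '[{"gripper":0.8,"dp":[0,0,0],"spin":0},{"gripper":0.8,"dp":[0,0,0.02],"spin":0},{"gripper":0.8,"dp":[0,0,0.04],"spin":0},{"gripper":0.8,"dp":[0,0,0.05],"spin":0},{"gripper":0.8,"dp":[0,0,0.05],"spin":0}]'
python3 -m creep '[{"gripper":0.8,"dp":[0,0,0.025],"spin":0},{"gripper":0.8,"dp":[-0.03,0.002,0],"spin":0},{"gripper":0.8,"dp":[-0.04,0.002,0],"spin":0},{"gripper":0.8,"dp":[-0.04,0.003,0],"spin":0},{"gripper":0.8,"dp":[-0.04,0.003,0],"spin":0}]'
python3 -m creep '[{"gripper":0.8,"dp":[-0.02,0.001,0],"spin":0},{"gripper":0.8,"dp":[-0.02,0,0],"spin":0},{"gripper":0.6,"dp":[0,0,0],"spin":0},{"gripper":0.6,"dp":[0,0,0],"spin":0}]'
cat >> h.py <<'E'
def knob(p,d,m,x,y,zlo=100):
    from scipy.optimize import least_squares
    W=cloud(m,d); H,S,V=hsv(p); k=((H<16)&(S>120)&(d>0)&(W[...,2]>zlo)&(abs(W[...,0]-x)<40)&(abs(W[...,1]-y)<40)); v,u=np.nonzero(k); P=W[k]
    zt=np.percentile(P[:,2],97); T=P[P[:,2]>zt-4]
    g=(d>0)&(abs(W[...,0]-x)<65)&(abs(W[...,1]-y)<65)&(W[...,2]>25+zlo-100)&(W[...,2]<85+zlo-100)&(S<60)
    B=W[g]; f=least_squares(lambda q:np.hypot(B[:,0]-q[0],B[:,1]-q[1])-48,[x,y],loss='soft_l1',f_scale=1) if len(B)>50 else None
    print('knob px',u.mean().round(1),v.mean().round(1),len(P),'top z',zt.round(1),'top xy',T.mean(0).round(1),'extent',np.ptp(T,0).round(1),'body',None if f is None else (len(B),f.x.round(1)))
E
python3 - <<'E'
from h import *
t=ctrl.read_state()['tcp_pos']; p,d,m=snap('wrist'); print(t,np.round(ctrl.read_state()['joints'],2)); save(p,'w7'); knob(p,d,m,438,266)
p,d,m=snap('scene'); knob(p,d,m,438,266); print(*egg(p[280:],d[280:],dict(m,intrinsics=m['intrinsics']),62)) if 0 else None
E
```

```text
t: 12.98
tcp_pos: [628.9, 254.7, 239.0]
ee_rot: [-0.0, 0.992, -0.123, 0.001]
contact_force: [1.1, 0.2, 1.4]
width: 68.5
gripper_force: 0.0
t: 13.6
tcp_pos: [477.8, 264.7, 262.5]
ee_rot: [-0.001, 0.992, -0.123, 0.001]
contact_force: [0.3, 0.1, 0.6]
width: 68.1
gripper_force: 0.0
t: 14.1
tcp_pos: [439.7, 265.7, 261.9]
ee_rot: [-0.001, 0.992, -0.123, 0.001]
contact_force: [0.3, 0.1, 0.5]
width: 51.1
gripper_force: 0.0
[439.65102452 265.72751968 261.86024227] [ 0.41 -0.03  1.87 -0.    1.3   2.23]
knob px 318.9 243.5 876 top z 138.4 top xy [440.5 265.9 137.2] extent [ 23.3  36.2 132.1] body (1361, array([437.7, 266.5]))
knob px 421.4 93.9 1829 top z 579.1 top xy [438.3 274.5 579.1] extent [79.3 80.  15.7] body (669, array([436.9, 269.2]))
```

View pics/w7.png

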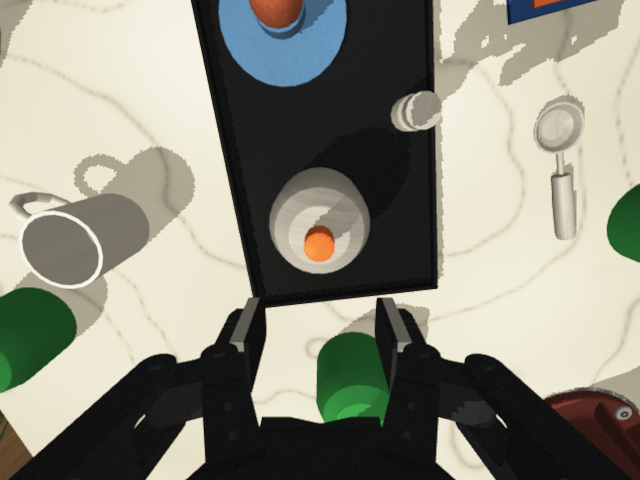

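The dome is at (320,220) with the knob at (319,243). The egg stands in the cup at the top edge (278,10). I go lower and check the knob again.

```bash
python3 -m creep '[{"gripper":0.6,"dp":[0,0,-0.03],"spin":0},{"gripper":0.6,"dp":[0,0,-0.04],"spin":0},{"gripper":0.6,"dp":[0,0,-0.015],"spin":0},{"gripper":0.6,"dp":[0,0,0],"spin":0},{"gripper":0.6,"dp":[0,0,0],"spin":0}]'
python3 - <<'E'
from h import *
t=ctrl.read_state()['tcp_pos']; p,d,m=snap('wrist'); print(t); W=cloud(m,d); H,S,V=hsv(p)
k=((H<16)&(S>120)&(d>0)&(W[...,2]>105)&(W[...,2]<145)&(abs(W[...,0]-439)<25)&(abs(W[...,1]-266)<25)); v,u=np.nonzero(k); P=W[k]; print(len(P),u.mean(),v.mean(),P.min(0).round(1),P.max(0).round(1))
T=P[P[:,2]>np.percentile(P[:,2],90)-2.5]; print('top disc',T.mean(0).round(1),T.min(0).round(1),T.max(0).round(1)); print('ray',world(m,u.mean(),v.mean(),z=130).round(1))
B=W[(d>0)&(abs(W[...,0]-438)<65)&(abs(W[...,1]-266)<65)&(W[...,2]>25)&(W[...,2]<80)&(S<60)]
from scipy.optimize import least_squares
print('body',len(B),least_squares(lambda q:np.hypot(B[:,0]-q[0],B[:,1]-q[1])-q[2],[438,266,48],loss='soft_l1').x.round(1))
E
```

```text
t: 14.82
tcp_pos: [440.1, 266.1, 177.3]
ee_rot: [-0.001, 0.992, -0.123, 0.001]
contact_force: [0.3, -0.0, -0.3]
width: 51.3
gripper_force: 0.0
[440.06454691 266.08299826 177.25231416]
1903 319.4860746190226 291.2574881765633 [419.6 254.6 105.2] [452.1 283.9 139.2]
top disc [440.5 265.8 137.2] [427.9 254.8 135.4] [451.8 278.  139.2]
ray [441.3 265.7 130. ]
body 1944 [440.9 265.8  45.8]
```

```bash
python3 -m creep '[{"gripper":0.6,"dp":[0,0,-0.02],"spin":0},{"gripper":0.55,"dp":[0,0,-0.018],"spin":0},{"gripper":0.45,"dp":[0,0,0],"spin":0},{"gripper":0.35,"dp":[0,0,0],"spin":0},{"gripper":0.3,"dp":[0,0,0],"spin":0}]'
python3 -m creep '[{"gripper":0.27,"dp":[0,0,0],"spin":0},{"gripper":0.25,"dp":[0,0,0],"spin":0},{"gripper":0.23,"dp":[0,0,0],"spin":0},{"gripper":0.22,"dp":[0,0,0],"spin":0},{"gripper":0.22,"dp":[0,0,0],"spin":0}]'
```

```text
t: 15.5
tcp_pos: [439.5, 266.0, 138.6]
ee_rot: [-0.001, 0.992, -0.123, 0.001]
contact_force: [0.5, 1.8, -0.1]
width: 25.6
gripper_force: 0.3
t: 16.12
tcp_pos: [439.6, 266.2, 138.7]
ee_rot: [-0.001, 0.992, -0.123, 0.001]
contact_force: [-0.3, 3.1, 5.9]
width: 22.0
gripper_force: 58.6
```

```bash
python3 -m creep '[{"gripper":0.22,"dp":[0,0,0.005],"spin":0},{"gripper":0.22,"dp":[0,0,0.015],"spin":0},{"gripper":0.22,"dp":[0,0,0.03],"spin":0},{"gripper":0.22,"dp":[0,0,0.04],"spin":0},{"gripper":0.22,"dp":[0,0,0.03],"spin":0}]'
python3 -m creep '[{"gripper":0.22,"dp":[0,0,0.015],"spin":0},{"gripper":0.22,"dp":[0,0,0],"spin":0},{"gripper":0.22,"dp":[0,0,0],"spin":0}]'
python3 - <<'E'
from h import *
p,d,m=snap('scene'); W=cloud(m,d); H,S,V=hsv(p)
k=(d>0)&(abs(W[...,0]-445)<60)&(abs(W[...,1]-266)<60)&(W[...,2]>115)&(W[...,2]<215)&(S<70); v,u=np.nonzero(k); print('dome',u.min(),u.max(),v.min(),v.max(),W[k].min(0).round(1),W[k].max(0).round(1))
for zz in(135,150,170,190,205):
    q=W[k&(abs(W[...,2]-zz)<6)]; print(zz,len(q),q[:,1].min().round(1) if len(q) else '',q[:,1].max().round(1) if len(q) else '',q[:,0].max().round(1) if len(q) else '')
e=(d>0)&(H<14)&(S>100)&(abs(W[...,0]-640)<40)&(abs(W[...,1]-254)<40); print('egg',W[e].min(0).round(1),W[e].max(0).round(1))
save(cv2.resize(p[120:360,280:480],None,fx=2.5,fy=2.5),'s2'); print(ctrl.read_state()['tcp_pos'])
E
```

```text
t: 16.75
tcp_pos: [438.7, 265.2, 259.5]
ee_rot: [0.0, 0.992, -0.123, 0.0]
contact_force: [-0.3, -0.1, -1.7]
width: 22.0
gripper_force: 58.9
t: 17.12
tcp_pos: [437.8, 265.1, 270.9]
ee_rot: [0.001, 0.992, -0.123, -0.001]
contact_force: [-0.2, -0.7, -1.9]
width: 21.9
gripper_force: 58.9
dome 382 420 199 235 [427.  218.8 136.4] [488.  313.1 215. ]
135 39 221.6 306.3 484.3
150 140 219.0 311.5 486.5
170 142 218.8 312.6 487.8
190 147 218.9 313.1 485.9
205 184 218.9 309.5 487.2
egg [ 600.3  214.  -760.9] [651.5 293.6  98.3]
[437.66297277 265.06707135 270.62979686]
```

View pics/s2.png

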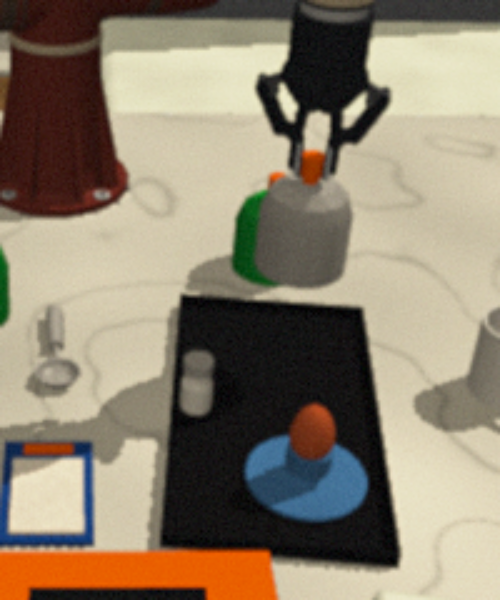

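The crop shows the dome hanging level at (303,230) and the brown egg upright in the cup at (313,432).

```bash
python3 -m creep '[{"gripper":0.22,"dp":[0.015,-0.001,0],"spin":0},{"gripper":0.22,"dp":[0.03,-0.002,0],"spin":0},{"gripper":0.22,"dp":[0.04,-0.002,0],"spin":0},{"gripper":0.22,"dp":[0.04,-0.002,0],"spin":0},{"gripper":0.22,"dp":[0.035,-0.002,0],"spin":0}]'
python3 -m creep '[{"gripper":0.22,"dp":[0.02,-0.001,0],"spin":0},{"gripper":0.22,"dp":[0.01,-0.001,0],"spin":0},{"gripper":0.22,"dp":[0,0,0],"spin":0},{"gripper":0.22,"dp":[0,0,0],"spin":0},{"gripper":0.22,"dp":[0,0,0],"spin":0}]'
python3 - <<'E'
from h import *
for n in('scene','top'):
    p,d,m=snap(n); W=cloud(m,d); H,S,V=hsv(p)
    k=(d>0)&(abs(W[...,0]-635)<70)&(abs(W[...,1]-254)<60)&(W[...,2]>115)&(W[...,2]<225)&(S<70); q=W[k&(W[...,2]<190 if n=='scene' else True)]
    print(n,'dome',len(q),np.percentile(q,[1,99],axis=0).round(1).tolist() if len(q) else '')
    b=(d>0)&(H>90)&(H<120)&(S>70)&(abs(W[...,0]-630)<70)&(abs(W[...,1]-254)<70)&(W[...,2]<20); v,u=np.nonzero(b); print(n,'saucer',np.percentile(W[b],[.3,99.7],axis=0).round(1).tolist() if b.any() else '')
print(ctrl.read_state()['tcp_pos'])
E
```

```text
t: 17.8
tcp_pos: [600.9, 256.0, 271.2]
ee_rot: [0.0, 0.992, -0.124, -0.0]
contact_force: [-0.2, -0.1, -1.5]
width: 21.8
gripper_force: 58.9
t: 18.42
tcp_pos: [628.1, 254.8, 272.8]
ee_rot: [-0.0, 0.992, -0.123, -0.0]
contact_force: [-0.0, 0.2, -2.1]
width: 22.4
gripper_force: 59.0
scene dome 757 [[625.5, 209.0, 139.4], [676.3, 297.9, 189.4]]
scene saucer [[561.7, 191.5, 2.1], [688.3, 320.9, 15.6]]
top dome 26 [[619.4, 207.0, 149.0], [642.7, 296.7, 222.7]]
top saucer [[582.7, 194.5, 0.5], [684.8, 230.8, 19.9]]
[628.25751995 254.83200543 273.05344811]
```

```bash
python3 -m creep '[{"gripper":0.22,"dp":[0.001,0,-0.01],"spin":0},{"gripper":0.22,"dp":[0,0,-0.02],"spin":0},{"gripper":0.22,"dp":[0,0,-0.02],"spin":0},{"gripper":0.22,"dp":[0,0,-0.02],"spin":0},{"gripper":0.22,"dp":[0,0,-0.02],"spin":0}]'
python3 -m creep '[{"gripper":0.22,"dp":[0,0,-0.015],"spin":0},{"gripper":0.22,"dp":[0,0,-0.01],"spin":0},{"gripper":0.22,"dp":[0,0,-0.005],"spin":0},{"gripper":0.22,"dp":[0,0,0],"spin":0},{"gripper":0.22,"dp":[0,0,0],"spin":0}]'
```

```text
t: 19.15
tcp_pos: [629.3, 254.4, 180.4]
ee_rot: [0.0, 0.992, -0.123, -0.001]
contact_force: [0.5, -0.4, -3.3]
width: 22.0
gripper_force: 59.0
t: 19.77
tcp_pos: [630.4, 254.8, 153.7]
ee_rot: [-0.0, 0.992, -0.123, 0.001]
contact_force: [-0.2, -0.4, -2.9]
width: 22.2
gripper_force: 59.0
```

```bash
python3 -m creep '[{"gripper":0.22,"dp":[0,0,-0.003],"spin":0},{"gripper":0.22,"dp":[0,0,-0.002],"spin":0},{"gripper":0.22,"dp":[0,0,0],"spin":0},{"gripper":0.22,"dp":[0,0,0],"spin":0}]'
python3 -m creep '[{"gripper":0.22,"dp":[0,0,-0.001],"spin":0},{"gripper":0.22,"dp":[0,0,0],"spin":0}]'
```

```text
t: 20.27
tcp_pos: [629.7, 254.6, 147.7]
ee_rot: [0.0, 0.992, -0.123, -0.0]
contact_force: [-0.3, -0.2, -2.0]
width: 22.2
gripper_force: 59.0
t: 20.52
tcp_pos: [629.7, 254.6, 146.6]
ee_rot: [0.0, 0.992, -0.123, -0.0]
contact_force: [0.6, 0.4, -1.8]
width: 21.8
gripper_force: 59.0
```

```bash
python3 -m creep '[{"gripper":0.22,"dp":[0,0,-0.0007],"spin":0},{"gripper":0.22,"dp":[0,0,0],"spin":0}]'
```

```text
t: 20.78
tcp_pos: [629.7, 254.6, 145.9]
ee_rot: [0.0, 0.992, -0.123, -0.0]
contact_force: [0.4, 0.5, -2.1]
width: 21.7
gripper_force: 59.0
```

```bash
python3 -m creep '[{"gripper":0.22,"dp":[0,0,-0.0005],"spin":0},{"gripper":0.22,"dp":[0,0,0],"spin":0}]'
```

```text
t: 21.02
tcp_pos: [629.9, 254.6, 145.8]
ee_rot: [-0.0, 0.992, -0.123, 0.0]
contact_force: [-1.0, -0.6, -1.1]
width: 22.3
gripper_force: 59.1
```

Contact is starting, since the force has come off by about 1 N.

```bash
python3 -m creep '[{"gripper":0.22,"dp":[0,0,-0.0004],"spin":0},{"gripper":0.22,"dp":[0,0,0],"spin":0}]'
```

```text
t: 21.28
tcp_pos: [629.9, 254.7, 145.7]
ee_rot: [-0.0, 0.992, -0.123, 0.0]
contact_force: [-0.6, -0.3, 2.6]
width: 22.1
gripper_force: 59.3
```

```bash
python3 -m creep '[{"gripper":0.22,"dp":[0,0,-0.0004],"spin":0},{"gripper":0.22,"dp":[0,0,0],"spin":0}]'
```

```text
t: 21.52
tcp_pos: [630.0, 254.8, 145.6]
ee_rot: [-0.0, 0.992, -0.123, 0.0]
contact_force: [-1.6, 0.8, 5.5]
width: 21.8
gripper_force: 59.7
```

```bash
python3 -m creep '[{"gripper":0.25,"dp":[0,0,0],"spin":0},{"gripper":0.28,"dp":[0,0,0],"spin":0},{"gripper":0.32,"dp":[0,0,0],"spin":0},{"gripper":0.4,"dp":[0,0,0],"spin":0},{"gripper":0.5,"dp":[0,0,0],"spin":0}]'
python3 -m creep '[{"gripper":0.6,"dp":[0,0,0],"spin":0},{"gripper":0.6,"dp":[0,0,0.01],"spin":0},{"gripper":0.6,"dp":[0,0,0.03],"spin":0},{"gripper":0.6,"dp":[0,0,0.04],"spin":0},{"gripper":0.6,"dp":[0,0,0.03],"spin":0}]'
python3 -m creep '[{"gripper":0.6,"dp":[-0.04,0,0],"spin":0},{"gripper":0.6,"dp":[-0.04,0,0],"spin":0},{"gripper":0.6,"dp":[-0.02,0,0],"spin":0},{"gripper":0.6,"dp":[0,0,0],"spin":0},{"gripper":0.6,"dp":[0,0,0],"spin":0}]'
python3 - <<'E'
from h import *
p,d,m=snap('scene'); save(cv2.resize(p[160:360,280:480],None,fx=2.8,fy=2.8),'s3')
p,d,m=snap('wrist'); W=cloud(m,d); H,S,V=hsv(p)
near=(d>0)&(abs(W[...,0]-630)<75)&(abs(W[...,1]-254)<75)
k=near&(H<16)&(S>120)&(W[...,2]>110); T=W[k]; print('knob',len(T),T[T[:,2]>140].mean(0).round(1),T[:,2].max().round(1))
B=W[near&(S<60)&(W[...,2]>25)&(W[...,2]<90)]
from scipy.optimize import least_squares
print('body',len(B),least_squares(lambda q:np.hypot(B[:,0]-q[0],B[:,1]-q[1])-48,[630,254],loss='soft_l1').x.round(1))
R=W[near&(S<60)&(W[...,2]>110)&(W[...,2]<116)&(np.hypot(W[...,0]-630,W[...,1]-254)<40)]; print('top plate',len(R),np.linalg.lstsq(np.c_[R[:,:2]-[630,254],np.ones(len(R))],R[:,2],rcond=None)[0].round(3) if len(R)>20 else '')
v,u=np.nonzero(near&(H>90)&(H<120)&(S>70)); hp=cv2.convexHull(np.c_[u,v].astype(np.float32)); print('saucer',world(m,*cv2.fitEllipse(hp)[0],z=12).round(1))
print(ctrl.read_state()['tcp_pos'],ctrl.read_state()['t'])
E
```

```text
t: 22.15
tcp_pos: [629.6, 254.4, 144.2]
ee_rot: [0.0, 0.992, -0.123, -0.0]
contact_force: [-0.9, 0.5, 0.5]
width: 42.3
gripper_force: 0.0
t: 22.78
tcp_pos: [630.5, 254.8, 257.8]
ee_rot: [-0.001, 0.992, -0.123, 0.001]
contact_force: [0.0, -0.4, -0.2]
width: 51.1
gripper_force: 0.0
t: 23.4
tcp_pos: [530.7, 254.7, 255.6]
ee_rot: [-0.0, 0.992, -0.123, 0.001]
contact_force: [-0.1, 0.4, -0.7]
width: 50.9
gripper_force: 0.0
knob 1160 [629.7 254.1 144.1] 147.2
body 1052 [630.6 256. ]
top plate 3987 [-0.00000e+00 -1.00000e-03  1.12211e+02]
saucer [476.9 432.2  12. ]
[530.82632703 254.5561713  255.10656318] 23.5
```

View pics/s3.png

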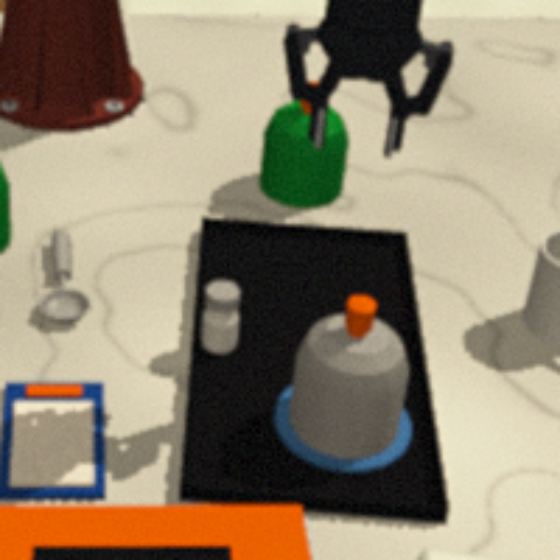

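The dome at (350,385) stands level on the saucer. Its top plate is at z = 112.2 mm, which matches 5 + 7 + 100, with zero slope. It is centred to about 1 mm and the robot is clear.

```bash
python3 -c "
from bench import ctrl
print(ctrl.hand_in())"
```

```text
the job is handed in; nothing more can be done
None
```

I handed the job in at about 23.5 s: the brown egg stands upright in the blue cup, the steel dome rests level on the saucer about 1 mm off centre, and the robot is clear of everything; the hand-in returned no verdict.

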